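Pack two cupboard latches the same way round and shut the case

TASK

Pack the two loose cupboard latches into the two empty compartments of the case, one in each, lying flat and squarely with their steel tongues pointing to the front of the case, like the latch that is already packed. Then swing the case's lid over and press it down until it is fully shut, leaving the tape, the labels and the screwdriver where they are.

Things in the scene. Friction and masses are not known exactly. Their poses are not given: they have to be found in the camera images.
- case: Shallow grey plastic packing case, fixed to the table: 100 (x) by 196 (y) mm, walls and dividers 12 mm high and 3 mm thick, floor 3 mm thick. Origin at the centre of its underside; x points to the hinge side (rear), -x to its open front, z up. Two dividers part it into three compartments in a row along y, each 94 by 61 mm inside, centred at y = +64.3, 0 and -64.3 mm. The one at +64.3 mm already holds a packed latch that cannot be moved; the other two are empty.
- cell_mid (a point): Centre of the floor of the empty middle compartment (3 mm above the case's underside), axes as the case.
- cell_end (a point): Centre of the floor of the empty end compartment, axes as the case.
- packed_center (a point): Centre of the already packed latch, which is fixed and the same shape as the loose ones; its x axis points along its tongue, to the front of the case.
- latch_a_center (a point): Centre of the housing of a loose cupboard latch, half-way up: white plastic block 38 (x) by 26 (y) by 26 mm high, lying flat on its base on a 3 mm thick cardboard sheet, 40 to 85 g. A steel tongue 14 mm wide and 12 mm thick, 4 to 16 mm above the base, sticks out 16 mm from the +x end, so that x points along the tongue; z is up.
- latch_a_tongue (a point): Tip of that latch's tongue: 35 mm along x from the housing's centre and 3 mm below it.
- latch_b_center (a point): Centre of the housing of the other loose latch, identical to the first.
- latch_b_tongue (a point): Tip of the other latch's tongue.
- lid (a joint): Angle of the case's lid, rad: 0 fully shut, about 1.57 upright, 2.1 leaning back as far as it goes. Stiff hinge: the lid stays where it is left and takes about 1 to 2 N at its free edge to swing.
- lid_hinge (a point): Middle of the lid's hinge line, on the top of the case's rear wall, 50 mm along +x and 12 mm up from the case's origin; the hinge runs along the case's y; axes as the case.
- lid_edge (a point): Middle of the lid's free edge, on its outer face. The lid is a shallow clear plastic hood with a grey frame, 100 by 196 mm and 24 mm deep, hinged on the rear wall; the outer face faces up when shut (then 36 mm above the table) and to the rear when open. This point lies 100 mm from the hinge along the lid and 24 mm out; with the lid shut the point's axes are as the case's.
- tape: Roll of clear packing tape lying flat, 100 mm across, 48 mm high. Leave alone.
- labels: Stack of paper labels, 100 by 150 by 35 mm. Leave alone.
- screwdriver: Screwdriver with a black handle lying on the table. Leave alone.
Mind the look-alikes: they are no part of the job. What is shaped like the part that bears latch_b_center but pink is not meant. What is shaped like the case but yellow is not meant.

How it is judged:
By the outcome, as a careful person would: the job done as asked, in the order asked, and still so for the second after the job is handed in, with the robot touching nothing.
It also fails if it takes over 72 s, if anything falls off the work surface, if the arm or the gripper's body presses on something with over 40 N, if the wrist force passes 120 N, or if a joint passes its speed limit or range.

ROBOT

A 6-joint arm with a two-finger parallel gripper is mounted at the origin on the work surface. World frame = base frame: x ahead of the robot, y to its left, z up, the work surface at z = 0. Lengths are in m, angles in degrees, forces in N, time in s.
With the tool pointing down it reaches from about 0.25 to 0.775 m from the base axis. Payload 4 kg.
Tool frame: the origin (TCP) lies between the finger pads; the fingertips stand 8 mm ahead of it and the grasp point (between the pads) lies 11 mm behind it; z points along the fingers, y is the line along which they close (so a half turn about z gives the same grasp; the last joint's range is limited). The gripper opens to 85 mm and grips with 20 to 120 N. Pads are 22 mm wide; open, the fingers measure 114 mm over their backs; the gripper's body (76 mm by 85 mm) begins 54 mm behind the grasp point. The pads swing forward as they close: fully open they stand 13 mm farther back than shut.
Start: joints at [-82.454, 4.996, 78.535, -0, 96.463, -5.907], TCP at [0.128, -0.535, 0.239] pointing down, gripper open.
Joint ranges: [-177.83, 177.83], [-43.37, 116.18], [15.69, 146.23], [-61.86, 241.86], [9.47, 152.12], [-147.06, 147.06]. Speed limits (degrees/s): [159.86, 159.86, 180, 180, 180, 180].

INTERFACE

Orientations are given as a 3x3 rotation matrix whose columns are the frame's x, y, z axes.
In Python, from bench import sensors, optics, env gives the robot as it stands.
- The arm moves only by the tool step_arm, never from a script. Its argument "rows" is a list of rows, each a list of 5 numbers: the opening, from 0 (shut) to 1 (fully open), then the shift along the world's x, y, z in mm, then the turn about the world's z in degrees. A call has 1 to 5 rows; each row shifts and turns the commanded pose from where the row before left it; what a row does not reach is not made up. A row lasts 1/8 s, in which the tool goes at most 62.5 mm and 10.7 degrees, less where a joint would pass 70% of its speed; a pose out of reach is approached as far as the arm can. A call with a gripper value outside its range is refused whole. The fingers move at their own pace and stop on an object; the grip force is fixed at half the most. Time passes only in rows, so rows that do not move let the fingers close. It gives the time, the measured TCP pose, the force, the opening and the grip force at its end, in the units of the state.
- sensors.read_state(): the state, without advancing time (a new reading comes with each control period).
- optics.capture(name): name is "scene" or "top" or "wrist"; returns a dict with "image" (480x640x3 uint8, blue, green, red), "z_map" (480x640 float32, m along the optical axis (not along the pixel's ray), 0 where there is no reading), "intrinsics" (3x3 intrinsics, pixels), "rvec" (rotation vector, rad) and "tvec" (3), from world to camera coordinates, as OpenCV has them; the wrist camera has in their place "hand_eye" (4x4, takes a point from camera to tool coordinates, whose origin is the TCP and whose axes are the flange's). Camera axes: x right, y down, z forward; pixel columns grow to the right and rows downward; lengths in m; the calibration is good to about 2 mm. A picture is of the moment at which its call begins: read the wrist's pose just before it.
- env.job_done(): hands the job in; it is judged then, once.
The state is a dict: "clock": time; "qpos": joint angles; "joint_vel": joint speeds; "tau": joint torques, N m; "tcp_pos": TCP position; "orientation": TCP orientation; "ft_force": force on the tool from outside, world axes, zero at the start; "moment": the same for the moment, N m; "width": opening from 0.0 (shut) to 1.0 (fully open); "gripper_force": force on a finger pad.
Only numpy, scipy, OpenCV 4.12 (cv2) and the standard library are available. Lean on these libraries where they do the work, as an engineer would, in place of code of your own. Each camera call takes 0.05 s, during which the arm holds its last target. There are 200 camera calls.

## Working session

There is one attempt and no reset: what is moved stays moved. The work goes in short steps, Python scripts to look and compute and a tool call to move; the robot and the scene stay as the last step left them, time stands still between calls to the robot, and variables do not carry over. Pictures are saved under pics/ and viewed, at most 10 in all, crops included, and the job is handed in when it is done.

Besides the shell and the picture viewer there is one more tool, called after ">>>" as a command line: name --pt "numbers of a row" for each row, then --argument value for the rest. step_arm: Moves the arm, as the interface text tells. Its arguments: {"type":"object","properties":{"rows":{"type":"array"}},"required":["rows"]}

```bash
mkdir -p pics
cat > h.py <<'E'
import numpy as np, cv2
from bench import sensors, optics, env
def snap(n):
    s=sensors.read_state(); c=optics.capture(n); K=np.array(c["intrinsics"])
    if n=="wrist":
        T=np.eye(4);T[:3,:3]=np.array(s["orientation"]);T[:3,3]=s["tcp_pos"]
        M=T@np.array(c["hand_eye"]); R=M[:3,:3]; o=M[:3,3]
    else:
        Rc=cv2.Rodrigues(np.array(c["rvec"],float))[0]; R=Rc.T; o=-R@np.array(c["tvec"],float).ravel()
    return c["image"],np.array(c["z_map"]),K,R,o
def cloud(z,K,R,o):
    v,u=np.mgrid[:z.shape[0],:z.shape[1]]
    p=np.stack([(u-K[0,2])/K[0,0]*z,(v-K[1,2])/K[1,1]*z,z],-1)
    return p@R.T+o
def ray(px,h,K,R,o):
    px=np.atleast_2d(np.array(px,float)); d=np.c_[px,np.ones(len(px))]@np.linalg.inv(K).T@R.T
    return o+d*((h-o[2])/d[:,2])[:,None]
E
python3 - <<'E'
from h import *
for n in("top","scene"):
    im,z,K,R,o=snap(n); cv2.imwrite(f"pics/{n}0.png",im); np.savez(f"{n}0.npz",im=im,z=z,K=K,R=R,o=o); print(n,o,R[:,2])
E
```

```text
top [ 0.33926052 -0.0157952   1.20219451] [ 0.13024161  0.00820602 -0.99144833]
scene [ 1.21519171 -0.17455851  1.15093412] [-0.54655134  0.1352506  -0.82643143]
```

View pics/top0.png

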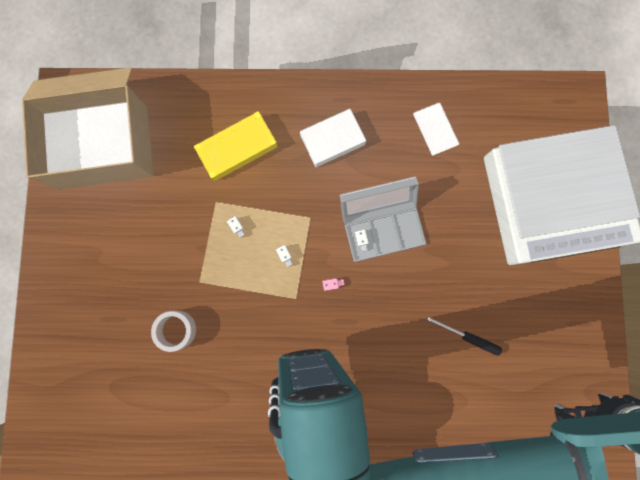

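View pics/scene0.png

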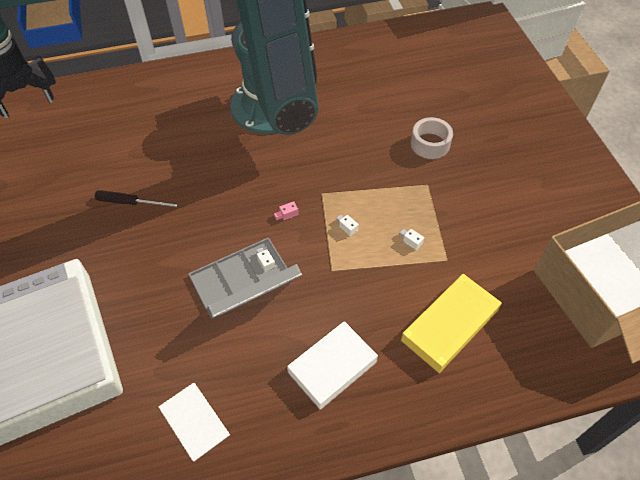

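Top view: white latches on the cardboard at (236,226) and (285,255). The pink look-alike is at (333,285). The grey open case is at (383,220) with a packed latch at (361,239), and the yellow look-alike case is at (236,146). The white latches and the grey case are the ones meant; I'll confirm this in an enlarged crop.

Run:
```python
from h import *
d=np.load("top0.npz"); im,z,K,R,o=[d[k] for k in("im","z","K","R","o")]
cv2.imwrite("pics/crop.png",cv2.resize(im[170:300,200:440],None,fx=3.3,fy=3.3,interpolation=cv2.INTER_CUBIC))
print(K[0,0])
for n,p,h in [("A",(236,226),.029),("B",(285,255),.029),("packed",(361,239),.029),("pink",(333,285),.026),("c1",(354,261),.012),("c2",(425,244),.012),("c3",(343,222),.012),("c4",(417,209),.012)]:
    print(n,ray(p,h,K,R,o).round(3))
P=cloud(z,K,R,o)
for p in[(236,226),(285,255),(361,239),(380,240),(380,185),(345,195),(416,180),(330,135)]: print(p,P[p[1],p[0]].round(3))
```

```text
451.78611640184715
A [[0.516 0.217 0.029]]
B [[0.441 0.087 0.029]]
packed [[ 0.484 -0.111  0.029]]
pink [[ 0.364 -0.039  0.026]]
c1 [[ 0.428 -0.094  0.012]]
c2 [[ 0.475 -0.282  0.012]]
c3 [[ 0.532 -0.065  0.012]]
c4 [[ 0.569 -0.263  0.012]]
(236, 226) [0.516 0.217 0.031]
(285, 255) [0.441 0.087 0.029]
(361, 239) [ 0.485 -0.112  0.025]
(380, 240) [ 0.486 -0.164  0.002]
(380, 185) [ 0.614 -0.155  0.09 ]
(345, 195) [ 0.587 -0.066  0.093]
(416, 180) [ 0.626 -0.244  0.095]
(330, 135) [ 0.764 -0.028  0.037]
```

View pics/crop.png

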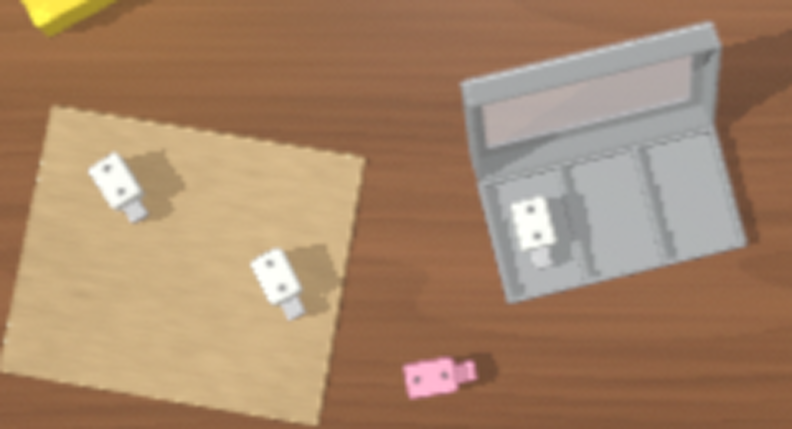

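The crop confirms it: two white latches, tongues at crop (135,213) and (292,309), and the grey case with empty middle and right (end) compartments. Next I'll move above the latches for a wrist view.

>>> step_arm --pt "1 28 53 0 0" --pt "1 28 53 0 0" --pt "1 28 53 0 0" --pt "1 28 53 0 0" --pt "1 28 53 0 0"

```text
clock: 0.72
tcp_pos: [0.2683, -0.268, 0.2389]
orientation: [[0.973, 0.232, 0.0], [0.232, -0.973, 0.0], [0.0, -0.0, -1.0]]
ft_force: [1.0, -0.2, 0.7]
width: 0.999
gripper_force: 0.0
```

>>> step_arm --pt "1 28 53 0 0" --pt "1 28 53 0 0" --pt "1 28 53 0 0" --pt "1 28 53 0 0" --pt "1 28 53 0 0"

```text
clock: 1.35
tcp_pos: [0.4083, -0.003, 0.2391]
orientation: [[0.973, 0.233, 0.0], [0.233, -0.973, -0.001], [0.0, 0.001, -1.0]]
ft_force: [0.2, -1.2, 0.6]
width: 1.0
gripper_force: 0.0
```

>>> step_arm --pt "1 20 50 0 0" --pt "1 0 50 0 0" --pt "1 0 0 0 0"

```text
clock: 1.72
tcp_pos: [0.4274, 0.0979, 0.2386]
orientation: [[0.971, 0.239, -0.002], [0.239, -0.971, 0.0], [-0.002, -0.001, -1.0]]
ft_force: [0.5, -1.1, -0.5]
width: 0.998
gripper_force: 0.0
```

Run:
```python
from h import *
s=sensors.read_state(); print(s["clock"],s["qpos"],s["tcp_pos"],np.round(s["orientation"],3),s["ft_force"])
im,z,K,R,o=snap("wrist"); cv2.imwrite("pics/w1.png",im); np.savez("w1.npz",im=im,z=z,K=K,R=R,o=o); print(o,R)
```

```text
1.725 [ 5.46333680e+00 -9.34976449e+00  9.24869532e+01  3.78452812e-02
  9.69629503e+01  8.16565104e+01] [0.4273697  0.09794198 0.23857941] [[ 0.971  0.239 -0.002]
 [ 0.239 -0.971  0.   ]
 [-0.002 -0.001 -1.   ]] [ 0.52604995 -1.12540753 -0.53993307]
[0.49505214 0.1160059  0.37290009] [[ 2.39401575e-01 -9.33347364e-01 -2.67487541e-01]
 [-9.70920465e-01 -2.30301683e-01 -6.53803151e-02]
 [-5.80286029e-04  2.75361278e-01 -9.61340642e-01]]
```

View pics/w1.png

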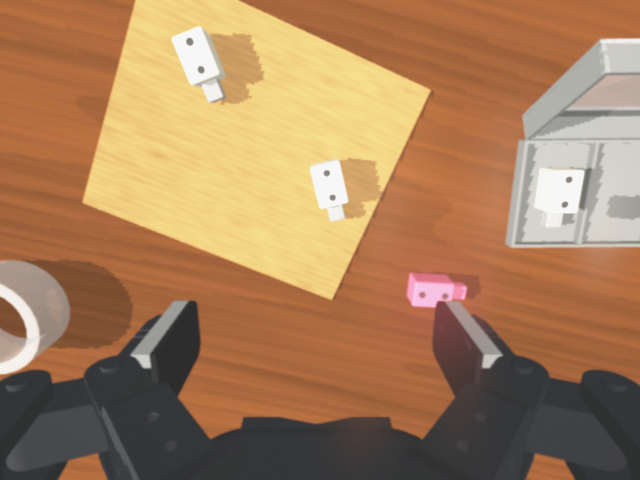

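Wrist view: white latches at (198,55) and (329,186), both with tongues pointing down-right. The packed latch is at (558,192) and the pink one at (435,290). Next I'll measure the poses.

```bash
cat >> h.py <<'E'
def latches(d,lo=.0245,hi=.034,area=300,h=.029):
    im,z,K,R,o=d; P=cloud(z,K,R,o); hsv=cv2.cvtColor(im,cv2.COLOR_BGR2HSV)
    m=((P[...,2]>lo)&(P[...,2]<hi)&(z>0)&(hsv[...,1]<60)&(hsv[...,2]>150)).astype(np.uint8)
    n,l,st,c=cv2.connectedComponentsWithStats(m)
    for i in range(1,n):
        if st[i,4]<area: continue
        v,u=np.nonzero(l==i); q=ray(np.c_[u,v],h,K,R,o)[:,:2]
        r=cv2.minAreaRect((q*1000).astype(np.float32)); 
        b=cv2.boxPoints(r); e=[b[1]-b[0],b[2]-b[1]]; e=max(e,key=np.linalg.norm)
        print(c[i].round(),st[i,4],"ctr mm",np.round(r[0],1),"size",np.round(r[1],1),"yaw",round(float(np.degrees(np.arctan2(e[1],e[0]))%180),1),"medz",np.median(P[v,u,2]).round(4),"cen",(q.mean(0)*1000).round(1))
E
python3 - <<'E'
from h import *
for f in("w1","top0"):
    D=np.load(f+".npz"); d=[D[k] for k in("im","z","K","R","o")]
    print(f); latches(d,area=60)
E
```

```text
w1
[197.  56.] 1622 ctr mm [523.2 221.8] size [38.2 26.3] yaw 33.8 medz 0.0287 cen [523.4 221.9]
[540. 113.] 212 ctr mm [548.3 -62.7] size [31.9  6. ] yaw 12.7 medz 0.0292 cen [548.8 -62.4]
[608. 100.] 416 ctr mm [ 571.2 -112. ] size [ 6.2 54.4] yaw 103.8 medz 0.0292 cen [ 571.6 -113.3]
[329. 184.] 1227 ctr mm [448.6  92.6] size [38.  25.6] yaw 27.8 medz 0.0288 cen [448.8  92.8]
[565. 191.] 1297 ctr mm [ 492.5 -109.4] size [37.4 27.8] yaw 14.4 medz 0.0288 cen [ 492.7 -109.4]
[ 34. 295.] 612 ctr mm [277.7 338. ] size [74.7 22.3] yaw 44.2 medz 0.0292 cen [280.  338.4]
[430. 293.] 524 ctr mm [370.9 -27.6] size [21.7 35.3] yaw 100.2 medz 0.026 cen [371.9 -25.1]
[  9. 352.] 108 ctr mm [212.1 357.8] size [ 6.7 23.3] yaw 103.9 medz 0.0291 cen [211.5 359.6]
top0
[377. 204.] 162 ctr mm [ 577.9 -156.6] size [ 12.1 169.8] yaw 105.0 medz 0.0287 cen [ 578.3 -155.1]
[234. 224.] 139 ctr mm [520.4 222.6] size [38. 26.] yaw 34.8 medz 0.0299 cen [520.7 222.4]
[361. 237.] 137 ctr mm [ 488.8 -111.2] size [37.8 26.1] yaw 13.9 medz 0.0301 cen [ 488.5 -111.1]
[283. 253.] 138 ctr mm [444.8  92.1] size [37.7 24.4] yaw 27.4 medz 0.0303 cen [445.  92.]
```

>>> step_arm --pt "1 10 -3 -55 7" --pt "1 10 -2 -55 7" --pt "1 0 0 0 0" --pt "1 0 0 0 0"

```text
clock: 2.28
tcp_pos: [0.4488, 0.0893, 0.1313]
orientation: [[0.889, 0.458, 0.002], [0.458, -0.889, -0.0], [0.002, 0.001, -1.0]]
ft_force: [-0.2, 0.4, 0.5]
width: 1.002
gripper_force: 0.0
```

Run:
```python
from h import *
s=sensors.read_state(); print(s["clock"],s["tcp_pos"],np.round(s["orientation"],3)[:,0])
d=snap("wrist"); latches(d,area=300); cv2.imwrite("pics/w2.png",d[0])
```

```text
2.275 [0.44884156 0.0892734  0.13129727] [0.889 0.458 0.002]
[165.  26.] 2559 ctr mm [519.2 218.7] size [28.4 26.6] yaw 33.6 medz 0.0287 cen [519. 219.]
[612. 211.] 531 ctr mm [549.2 -62.3] size [30.2  9.2] yaw 16.7 medz 0.0293 cen [549.  -62.4]
[313. 238.] 2251 ctr mm [449.2  93.1] size [37.8 25.5] yaw 27.7 medz 0.0288 cen [449.5  93.2]
[613. 316.] 2054 ctr mm [ 492.7 -108.5] size [38.3 28.8] yaw 14.4 medz 0.0288 cen [ 492.8 -108.3]
```

View pics/w2.png

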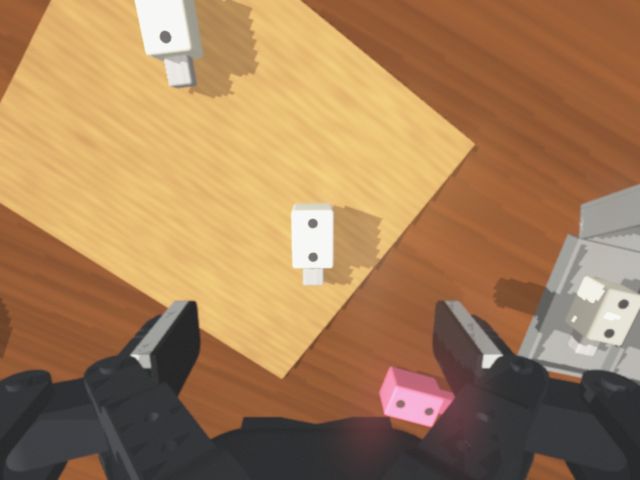

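The latch is centred between the fingers at (313,238). I'll descend and grip.

>>> step_arm --pt "1 0 4 -50 0.5" --pt "1 0 0 -45 0" --pt "1 0 0 -16 0" --pt "1 0 0 0 0" --pt "0 0 0 0 0"

```text
clock: 2.95
tcp_pos: [0.4502, 0.0942, 0.021]
orientation: [[0.883, 0.469, 0.005], [0.469, -0.883, 0.0], [0.005, 0.002, -1.0]]
ft_force: [0.7, 0.3, 0.6]
width: 0.815
gripper_force: 0.0
```

>>> step_arm --pt "0 0 0 0 0" --pt "0 0 0 0 0" --pt "0 0 0 0 0" --pt "0 0 0 0 0"

```text
clock: 3.45
tcp_pos: [0.449, 0.0941, 0.0195]
orientation: [[0.883, 0.469, 0.003], [0.469, -0.883, 0.0], [0.002, 0.001, -1.0]]
ft_force: [0.6, -0.5, 6.2]
width: 0.288
gripper_force: 60.4
```

>>> step_arm --pt "0 0 0 30 0" --pt "0 0 0 60 0" --pt "0 0 -40 40 -4" --pt "0 15 -54 0 -5" --pt "0 15 -54 0 -5"

```text
clock: 4.08
tcp_pos: [0.4782, -0.0551, 0.1488]
orientation: [[0.971, 0.239, 0.001], [0.239, -0.971, -0.0], [0.001, 0.0, -1.0]]
ft_force: [0.3, -0.5, -0.9]
width: 0.289
gripper_force: 59.7
```

>>> step_arm --pt "0 15 -54 0 0" --pt "0 10 -54 0 0" --pt "0 0 0 0 0" --pt "0 0 0 0 0"

```text
clock: 4.58
tcp_pos: [0.5024, -0.1614, 0.1474]
orientation: [[0.971, 0.241, -0.002], [0.241, -0.971, 0.002], [-0.001, -0.002, -1.0]]
ft_force: [-0.1, 0.9, 0.0]
width: 0.287
gripper_force: 59.7
```

Run:
```python
from h import *
s=sensors.read_state(); print(s["clock"],s["tcp_pos"],np.round(s["orientation"],3)[:,0],s["width"])
d=snap("wrist"); latches(d,area=300); cv2.imwrite("pics/w3.png",d[0]);np.savez("w3.npz",im=d[0],z=d[1],K=d[2],R=d[3],o=d[4])
```

```text
4.575 [ 0.50236078 -0.16144215  0.14741506] [ 0.971  0.241 -0.001] 0.28662953414557657
[340. 109.] 2423 ctr mm [ 582.  -154.7] size [  6.8 171.1] yaw 104.3 medz 0.0294 cen [ 582.3 -155. ]
[242. 229.] 2072 ctr mm [ 493.4 -111.7] size [37.8 26.3] yaw 14.3 medz 0.0288 cen [ 493.5 -111.7]
[101. 357.] 962 ctr mm [372.3 -31.4] size [22.7 34.2] yaw 99.9 medz 0.0259 cen [373.1 -29.8]
```

View pics/w3.png

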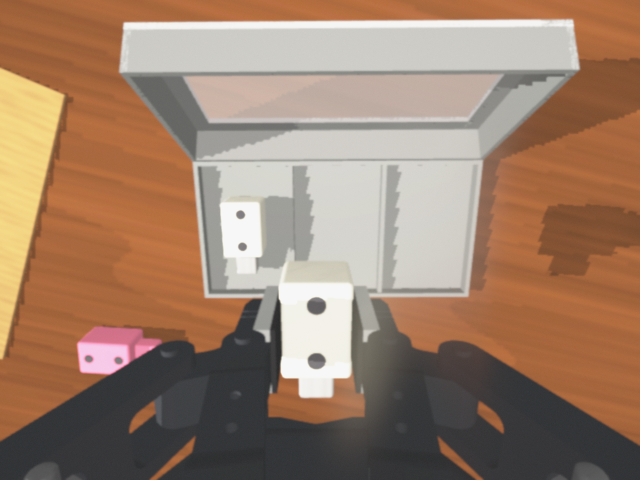

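Run:
```python
from h import *
D=np.load("w3.npz"); d=[D[k] for k in("im","z","K","R","o")]
c=ray([(206,297),(468,297),(480,162),(196,162)],.012,*d[2:])*1000
print(c.round(1), c.mean(0).round(1)); e=c[0]-c[1]; print("yaw",np.degrees(np.arctan2(-e[0],e[1])),np.linalg.norm(e),np.linalg.norm(c[3]-c[0]))
s=sensors.read_state(); print(s["tcp_pos"])
print("held",(ray([(316,306),(316,361)],s["tcp_pos"][2]+.0093,*d[2:])*1000).round(1), cloud(*d[1:])[330,316].round(4))
R=d[3]; t=np.radians(14.2)
X=np.array([np.cos(t),np.sin(t)]);Y=np.array([-X[1],X[0]])
p=np.array([493.4,-111.7]); q=p-c.mean(0)[:2]; print("packed in case",q@X,q@Y)
# dividers: row profile at the mid of compartments in world along case y
P=cloud(*d[1:]); m=(P[...,2]>.008)&(P[...,2]<.016)&(d[1]>0)
L=(P[...,:2]*1000-c.mean(0)[:2])@np.c_[X,Y]
w=m&(abs(L[...,0])<40)&(abs(L[...,1])<105)
h,b=np.histogram(L[w][:,1],np.arange(-105,106,2)); print([(int(x),int(n)) for x,n in zip(b,h) if n>20])
```

```text
[[ 430.3  -93.2   12. ]
 [ 477.5 -282.4   12. ]
 [ 573.  -256.2   12. ]
 [ 526.7  -70.2   12. ]] [ 501.9 -175.5   12. ]
yaw 14.002365446210646 194.99274098134325 99.15773604210041
[ 0.50245441 -0.16088457  0.1476647 ]
held [[ 511.3 -157.8  157. ]
 [ 490.1 -163.   157. ]] [ 0.5018 -0.1601  0.1562]
packed in case 7.431302352687231 63.94796087960011
[(-99, 117), (-97, 336), (-95, 246), (-35, 67), (-33, 309), (-31, 142), (29, 27), (31, 240), (33, 110), (51, 86), (57, 29), (93, 21), (95, 413), (97, 194)]
```

>>> step_arm --pt "0 12 -38 0 0.3" --pt "0 12 -38 0 0" --pt "0 0 0 -50 0" --pt "0 0 0 -40 0" --pt "0 0 0 0 0"

```text
clock: 5.25
tcp_pos: [0.5241, -0.2347, 0.0541]
orientation: [[0.969, 0.248, -0.009], [0.248, -0.969, 0.005], [-0.007, -0.007, -1.0]]
ft_force: [-1.0, 0.8, -0.5]
width: 0.287
gripper_force: 59.7
```

>>> step_arm --pt "0 2 -1 -14 0" --pt "0 0 0 0 0" --pt "0 0 0 0 0"

```text
clock: 5.62
tcp_pos: [0.5299, -0.2392, 0.0459]
orientation: [[0.969, 0.247, 0.002], [0.247, -0.969, -0.001], [0.002, 0.002, -1.0]]
ft_force: [0.2, 0.4, -0.7]
width: 0.283
gripper_force: 59.7
```

>>> step_arm --pt "0 -3 2 -12 0" --pt "0 0 0 -9 0" --pt "0 0 0 -4 0" --pt "0 0 0 0 0" --pt "0 0 0 0 0"

```text
clock: 6.25
tcp_pos: [0.5254, -0.2367, 0.0196]
orientation: [[0.969, 0.246, -0.001], [0.246, -0.969, 0.001], [-0.001, -0.001, -1.0]]
ft_force: [-3.7, 1.9, 5.5]
width: 0.294
gripper_force: 60.4
```

>>> step_arm --pt "0.6 0 0 0 0" --pt "0.6 0 0 0 0" --pt "0.6 0 0 40 0" --pt "0.6 0 0 60 0" --pt "0.6 0 0 20 0"

```text
clock: 6.88
tcp_pos: [0.5282, -0.2382, 0.1442]
orientation: [[0.969, 0.246, 0.008], [0.246, -0.969, -0.004], [0.006, 0.006, -1.0]]
ft_force: [0.9, 0.8, 1.0]
width: 0.599
gripper_force: 0.0
```

>>> step_arm --pt "0.6 -15 50 0 0" --pt "0.6 0 0 0 0" --pt "0.6 0 0 0 0"

```text
clock: 7.25
tcp_pos: [0.5111, -0.1871, 0.1392]
orientation: [[0.969, 0.247, 0.0], [0.247, -0.969, -0.001], [0.0, 0.001, -1.0]]
ft_force: [0.0, -0.2, -0.2]
width: 0.596
gripper_force: 0.0
```

Run:
```python
from h import *
d=snap("wrist"); latches(d,area=600); cv2.imwrite("pics/w4.png",d[0])
```

```text
[295. 113.] 2607 ctr mm [ 582.2 -154.6] size [  6.6 171.9] yaw 104.1 medz 0.0294 cen [ 582.2 -155. ]
[198. 235.] 2230 ctr mm [ 493.4 -112.1] size [37.5 26.5] yaw 14.3 medz 0.0288 cen [ 493.8 -111.9]
[396. 235.] 2286 ctr mm [ 524.8 -235.1] size [37.5 26.3] yaw 14.3 medz 0.0288 cen [ 525.  -235.2]
[ 55. 365.] 1025 ctr mm [372.7 -31.9] size [23.6 34.7] yaw 100.2 medz 0.0258 cen [373.9 -29.3]
```

View pics/w4.png

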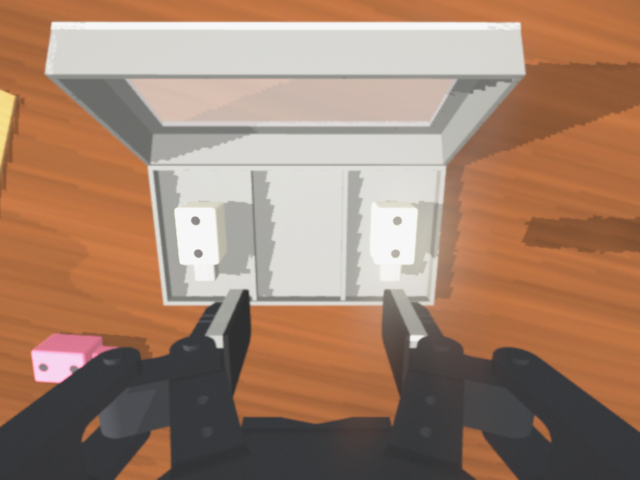

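The end latch sits square at (396,235), in line with the packed one. Now for latch A.

>>> step_arm --pt "1 0 55 0 0" --pt "1 0 55 0 0" --pt "1 0 55 0 4" --pt "1 0 55 0 4" --pt "1 0 55 0 4"

```text
clock: 7.92
tcp_pos: [0.5116, 0.089, 0.1392]
orientation: [[0.896, 0.443, 0.001], [0.443, -0.896, -0.0], [0.0, 0.001, -1.0]]
ft_force: [0.7, 0.2, 0.2]
width: 1.005
gripper_force: 0.0
```

>>> step_arm --pt "1 0 55 0 4" --pt "1 0 55 0 3" --pt "1 8 20 0 0" --pt "1 0 0 0 0" --pt "1 0 0 0 0"

```text
clock: 8.55
tcp_pos: [0.5194, 0.2165, 0.1389]
orientation: [[0.837, 0.547, -0.001], [0.547, -0.837, -0.001], [-0.001, 0.001, -1.0]]
ft_force: [-0.2, 0.1, -0.6]
width: 1.0
gripper_force: 0.0
```

Run:
```python
from h import *
s=sensors.read_state(); print(s["clock"],s["tcp_pos"],np.round(s["orientation"],3)[:,0])
d=snap("wrist"); latches(d,area=600)
```

```text
8.55 [0.51939269 0.21651276 0.13894417] [ 0.837  0.547 -0.001]
[313. 226.] 2155 ctr mm [524.3 223.7] size [37.8 25. ] yaw 33.8 medz 0.0288 cen [524.6 223.7]
```

>>> step_arm --pt "1 5 7 -50 0.6" --pt "1 0 0 -50 0" --pt "1 0 0 -19 0" --pt "1 0 0 0 0" --pt "0 0 0 0 0"

```text
clock: 9.22
tcp_pos: [0.5258, 0.2252, 0.0228]
orientation: [[0.831, 0.557, 0.004], [0.557, -0.831, 0.001], [0.004, 0.001, -1.0]]
ft_force: [0.5, 0.2, 0.4]
width: 0.816
gripper_force: 0.0
```

>>> step_arm --pt "0 0 0 0 0" --pt "0 0 0 0 0" --pt "0 0 0 0 0" --pt "0 0 0 0 0"

```text
clock: 9.72
tcp_pos: [0.5251, 0.2255, 0.0219]
orientation: [[0.83, 0.557, 0.003], [0.557, -0.83, 0.001], [0.003, 0.001, -1.0]]
ft_force: [-0.4, 0.3, 5.1]
width: 0.284
gripper_force: 61.3
```

>>> step_arm --pt "0 0 0 30 0" --pt "0 0 0 60 0" --pt "0 0 -50 30 -4" --pt "0 -2 -55 0 -4" --pt "0 -2 -55 0 -4"

```text
clock: 10.35
tcp_pos: [0.5196, 0.0638, 0.1405]
orientation: [[0.929, 0.371, 0.0], [0.371, -0.929, -0.0], [0.0, 0.0, -1.0]]
ft_force: [0.3, -0.4, -1.7]
width: 0.289
gripper_force: 60.6
```

>>> step_arm --pt "0 -2 -55 0 -4" --pt "0 -2 -55 0 -3.6" --pt "0 -2 -55 0 0" --pt "0 -4 -55 0 0" --pt "0 0 0 0 0"

```text
clock: 10.98
tcp_pos: [0.509, -0.1583, 0.1395]
orientation: [[0.971, 0.241, -0.002], [0.241, -0.971, -0.001], [-0.002, 0.0, -1.0]]
ft_force: [-0.2, 1.1, -0.8]
width: 0.284
gripper_force: 60.6
```

>>> step_arm --pt "0 0 -10 0 0" --pt "0 0 0 0 0" --pt "0 0 0 0 0"

```text
clock: 11.35
tcp_pos: [0.5101, -0.1638, 0.1403]
orientation: [[0.969, 0.248, -0.0], [0.248, -0.969, 0.0], [-0.0, -0.0, -1.0]]
ft_force: [-0.3, -0.3, -0.2]
width: 0.29
gripper_force: 60.6
```

Run:
```python
from h import *
s=sensors.read_state(); T=np.array(s["tcp_pos"]);print(s["clock"],T,np.round(s["orientation"],3)[:,0],s["width"])
d=snap("wrist"); latches(d,area=600); 
print("HELD");latches(d,area=1500,lo=T[2]+.002,hi=T[2]+.011,h=T[2]+.007)
```

```text
11.35 [ 0.51009591 -0.16381499  0.14026997] [ 0.969  0.248 -0.   ] 0.2903346795599969
[334. 121.] 2385 ctr mm [ 582.1 -155. ] size [  6.3 170.7] yaw 104.4 medz 0.0294 cen [ 582.2 -154.7]
[234. 241.] 2138 ctr mm [ 493.6 -111.7] size [38.  26.2] yaw 14.3 medz 0.0288 cen [ 493.7 -111.7]
[430. 242.] 2275 ctr mm [ 524.5 -234.8] size [38.1 26.6] yaw 14.2 medz 0.0288 cen [ 524.8 -234.9]
HELD
[316. 327.] 6195 ctr mm [ 509.  -162.6] size [39.4 25.6] yaw 15.1 medz 0.1471 cen [ 509.4 -162.6]
```

>>> step_arm --pt "0 0 -11 -40 0" --pt "0 0 0 -45 0" --pt "0 0 0 0 0" --pt "0 0 0 0 0"

```text
clock: 11.9
tcp_pos: [0.511, -0.1759, 0.0569]
orientation: [[0.969, 0.247, 0.002], [0.247, -0.969, -0.001], [0.002, 0.002, -1.0]]
ft_force: [-0.3, 0.1, -1.0]
width: 0.29
gripper_force: 60.6
```

>>> step_arm --pt "0 -1 1 -16 0" --pt "0 0 0 -12 0" --pt "0 0 0 -6 0" --pt "0 0 0 0 0" --pt "0 0 0 0 0"

```text
clock: 12.52
tcp_pos: [0.5087, -0.1748, 0.022]
orientation: [[0.969, 0.246, -0.001], [0.246, -0.969, 0.0], [-0.001, -0.0, -1.0]]
ft_force: [-3.6, 2.2, 5.6]
width: 0.29
gripper_force: 61.3
```

>>> step_arm --pt "0.55 0 0 0 0" --pt "0.55 0 0 0 0" --pt "0.55 0 0 40 0" --pt "0.55 0 0 60 0" --pt "0.55 0 0 60 0"

```text
clock: 13.15
tcp_pos: [0.5087, -0.1748, 0.1824]
orientation: [[0.969, 0.246, -0.001], [0.246, -0.969, 0.0], [-0.001, -0.0, -1.0]]
ft_force: [1.0, -1.8, 0.3]
width: 0.556
gripper_force: 0.0
```

>>> step_arm --pt "0 -10 0 20 0" --pt "0 0 0 0 0" --pt "0 0 0 0 0"

```text
clock: 13.52
tcp_pos: [0.4985, -0.1746, 0.1994]
orientation: [[0.969, 0.246, -0.002], [0.246, -0.969, 0.001], [-0.002, -0.002, -1.0]]
ft_force: [-0.7, -0.7, -0.7]
width: -0.003
gripper_force: 0.0
```

Run:
```python
from h import *
s=sensors.read_state(); print(s["clock"],s["tcp_pos"],s["width"])
d=snap("wrist"); latches(d,area=400); cv2.imwrite("pics/w5.png",d[0])
P=cloud(*d[1:])*1000; t=np.radians(14.2); X=np.array([np.cos(t),np.sin(t)]);Y=np.array([-X[1],X[0]])
L=(P[...,:2]-np.array([501.6,-176.]))@np.c_[X,Y]
m=(d[1]>0)&(abs(L[...,1])<100)&(L[...,0]>50)&(L[...,0]<180)&(P[...,2]>12)
for y in(-80,-30,30,80):
    w=m&(abs(L[...,1]-y)<3); x=L[w][:,0]; z=P[w][:,2]; print(y,[(a,int(np.median(z[(x>=a)&(x<a+8)]))) for a in range(48,180,8) if ((x>=a)&(x<a+8)).sum()>3])
```

```text
13.525 [ 0.49845146 -0.17462795  0.19937968] -0.003093426470288677
[321. 102.] 1766 ctr mm [ 582.4 -155.2] size [  6.2 171. ] yaw 104.3 medz 0.0294 cen [ 582.4 -155.4]
[239. 203.] 1537 ctr mm [ 492.8 -111.9] size [37.5 26.2] yaw 14.3 medz 0.0287 cen [ 493.1 -111.9]
[401. 203.] 1587 ctr mm [ 524.2 -235.3] size [37.5 26.4] yaw 14.3 medz 0.0288 cen [ 524.6 -235.3]
[320. 206.] 1510 ctr mm [ 506.2 -174.4] size [37.8 25.6] yaw 13.8 medz 0.0288 cen [ 506.6 -174.3]
[119. 316.] 887 ctr mm [371.9 -31.5] size [23.7 35. ] yaw 100.1 medz 0.0258 cen [372.  -31.5]
-80 [(48, 13), (56, 12), (72, 17), (80, 30), (88, 47), (96, 98), (104, 95), (112, 91)]
-30 [(48, 13), (56, 12), (72, 17), (80, 31), (88, 48), (96, 98), (104, 94), (112, 91)]
30 [(48, 13), (56, 12), (72, 17), (80, 31), (88, 48), (96, 98), (104, 94), (112, 91)]
80 [(48, 13), (56, 12), (72, 17), (80, 31), (88, 48), (96, 98), (104, 94), (112, 91)]
```

View pics/w5.png

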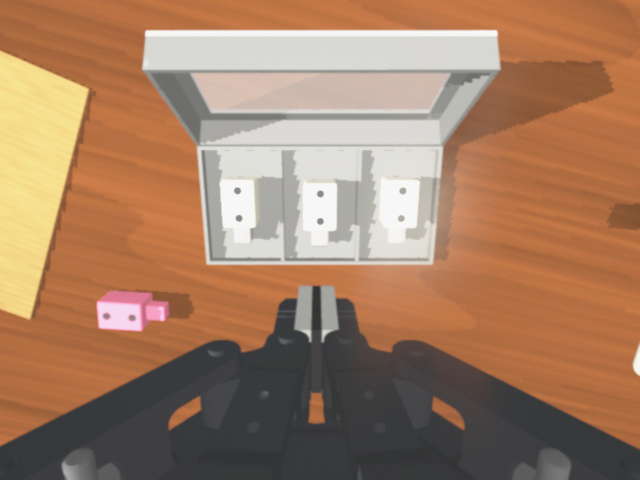

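All three latches are packed at (239,203), (320,206) and (401,203). The open lid's free edge runs at row ~32, at about 2.05 rad. I'll take the closed fingers behind the lid.

>>> step_arm --pt "0 48 12 0 0" --pt "0 48 12 0 0" --pt "0 49 12 0 0" --pt "0 0 0 0 0" --pt "0 0 0 -50 0"

```text
clock: 14.2
tcp_pos: [0.6464, -0.1396, 0.1541]
orientation: [[0.969, 0.247, 0.008], [0.247, -0.969, -0.003], [0.007, 0.005, -1.0]]
ft_force: [0.6, -0.1, -0.5]
width: 0.0
gripper_force: 0.0
```

>>> step_arm --pt "0 0 0 -50 0" --pt "0 0 0 -21 0" --pt "0 0 0 0 0" --pt "0 0 0 0 0"

```text
clock: 14.7
tcp_pos: [0.6441, -0.1393, 0.0814]
orientation: [[0.969, 0.246, 0.001], [0.246, -0.969, -0.001], [0.001, 0.001, -1.0]]
ft_force: [-0.4, -0.5, 1.1]
width: 0.001
gripper_force: 0.0
```

>>> step_arm --pt "0 -12 -3 0 0" --pt "0 -12 -3 0 0" --pt "0 -12 -3 0 0" --pt "0 -12 -3 0 0" --pt "0 -12 -3 0 0"

```text
clock: 15.32
tcp_pos: [0.5836, -0.1543, 0.0814]
orientation: [[0.969, 0.246, 0.002], [0.246, -0.969, -0.001], [0.002, 0.001, -1.0]]
ft_force: [2.6, 1.0, 6.6]
width: -0.0
gripper_force: 3.7
```

>>> step_arm --pt "0 -10 -2.5 0 0" --pt "0 -10 -2.5 0 0" --pt "0 -10 -2.5 0 0" --pt "0 -10 -2.5 0 0"

```text
clock: 15.82
tcp_pos: [0.5425, -0.1641, 0.0794]
orientation: [[0.969, 0.246, -0.002], [0.246, -0.969, 0.0], [-0.002, -0.001, -1.0]]
ft_force: [3.7, 0.9, -0.2]
width: -0.003
gripper_force: 1.1
```

>>> step_arm --pt "0 -10 -2.5 0 0" --pt "0 -10 -2.5 0 0" --pt "0 -10 -2.5 0 0" --pt "0 -10 -2.5 0 0" --pt "0 0 0 0 0"

```text
clock: 16.45
tcp_pos: [0.5026, -0.1742, 0.0801]
orientation: [[0.969, 0.245, -0.002], [0.245, -0.969, -0.0], [-0.002, -0.0, -1.0]]
ft_force: [0.4, 0.1, 0.3]
width: 0.004
gripper_force: 0.0
```

>>> step_arm --pt "0 -10 -2.5 -5 0" --pt "0 -10 -2.5 -5 0" --pt "0 -8 -2 -5 0" --pt "0 0 0 0 0"

```text
clock: 16.95
tcp_pos: [0.4744, -0.1809, 0.0644]
orientation: [[0.969, 0.246, -0.003], [0.246, -0.969, 0.001], [-0.002, -0.001, -1.0]]
ft_force: [-0.5, 0.8, 0.7]
width: -0.0
gripper_force: 0.0
```

>>> step_arm --pt "0 -5 -1 -5 0" --pt "0 -5 -1 -5 0" --pt "0 0 0 -5 0" --pt "0 0 0 0 0"

```text
clock: 17.45
tcp_pos: [0.4654, -0.1827, 0.0495]
orientation: [[0.969, 0.246, -0.001], [0.246, -0.969, 0.001], [-0.001, -0.001, -1.0]]
ft_force: [-0.1, -1.2, 0.5]
width: -0.001
gripper_force: 0.0
```

Run:
```python
from h import *
s=sensors.read_state(); print(s["clock"],s["tcp_pos"],s["ft_force"])
d=snap("scene"); P=cloud(*d[1:])*1000; t=np.radians(14.2); X=np.array([np.cos(t),np.sin(t)]);Y=np.array([-X[1],X[0]])
L=(P[...,:2]-np.array([501.6,-176.]))@np.c_[X,Y]
for y in(-80,80):
    w=(abs(L[...,1]-y)<12)&(d[1]>0); x=L[w][:,0]; z=P[w][:,2]; print(y,[(a,int(np.median(z[(x>=a)&(x<a+10)]))) for a in range(-80,100,10) if ((x>=a)&(x<a+10)).sum()>3])
cv2.imwrite("pics/s2.png",cv2.resize(d[0][190:350,130:350],None,fx=3,fy=3))
```

```text
17.45 [ 0.46537814 -0.18268791  0.04952622] [-0.14532821 -1.18100748  0.52270778]
-80 [(-80, 0), (-50, 41), (-40, 41), (-30, 40), (-20, 39), (-10, 39), (0, 38), (10, 38), (20, 37), (30, 37), (40, 29), (50, 10), (60, 0), (70, 0), (80, 0), (90, 0)]
80 [(-80, 1), (-70, 430), (-60, 426), (-50, 392), (-40, 377), (-30, 347), (-20, 40), (-10, 39), (0, 39), (10, 37), (20, 38), (30, 37), (40, 31), (50, 7), (60, 0), (70, 0), (80, 0), (90, 0)]
```

View pics/s2.png

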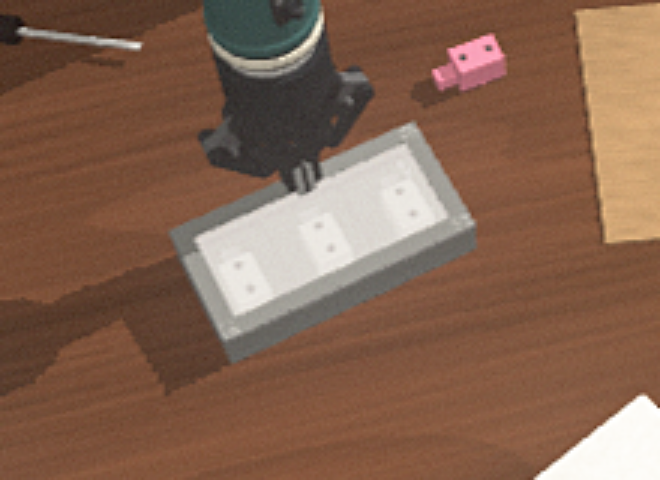

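The lid at (325,235) is about 5 mm from shut at its front edge, with the fingers over it. I'll press gently.

>>> step_arm --pt "0 -2 -0.5 -3 0" --pt "0 0 0 -3 0" --pt "0 0 0 0 0"

```text
clock: 17.88
tcp_pos: [0.4638, -0.1833, 0.0441]
orientation: [[0.969, 0.246, -0.0], [0.246, -0.969, 0.0], [-0.0, -0.0, -1.0]]
ft_force: [0.5, -0.2, -0.5]
width: -0.0
gripper_force: 0.0
```

>>> step_arm --pt "0 0 0 -1 0" --pt "0 0 0 0 0"

```text
clock: 18.12
tcp_pos: [0.4639, -0.1834, 0.044]
orientation: [[0.969, 0.246, -0.0], [0.246, -0.969, 0.0], [-0.0, -0.0, -1.0]]
ft_force: [-2.6, 0.1, 3.5]
width: -0.001
gripper_force: 2.4
```

>>> step_arm --pt "0 0 0 -1 0" --pt "0 0 0 0 0"

```text
clock: 18.38
tcp_pos: [0.4639, -0.1834, 0.0439]
orientation: [[0.969, 0.246, -0.0], [0.246, -0.969, -0.0], [-0.0, 0.0, -1.0]]
ft_force: [-4.2, 2.5, 9.3]
width: -0.003
gripper_force: 4.9
```

>>> step_arm --pt "0 0 0 -1 0" --pt "0 0 0 0 0"

```text
clock: 18.62
tcp_pos: [0.4639, -0.1834, 0.0438]
orientation: [[0.969, 0.246, -0.0], [0.246, -0.969, -0.0], [-0.0, 0.0, -1.0]]
ft_force: [-5.9, 2.4, 14.3]
width: 0.003
gripper_force: 7.2
```

>>> step_arm --pt "0 0 0 20 0" --pt "0 0 0 50 0" --pt "0 -50 0 50 0" --pt "0 -60 0 0 0" --pt "0 0 0 0 0"

```text
clock: 19.25
tcp_pos: [0.3568, -0.1826, 0.1549]
orientation: [[0.97, 0.244, -0.001], [0.244, -0.97, 0.0], [-0.001, -0.0, -1.0]]
ft_force: [1.2, 0.9, 0.2]
width: -0.002
gripper_force: 0.0
```

Run:
```python
from h import *
d=snap("scene"); P=cloud(*d[1:])*1000; t=np.radians(14.2); X=np.array([np.cos(t),np.sin(t)]);Y=np.array([-X[1],X[0]])
L=(P[...,:2]-np.array([501.6,-176.]))@np.c_[X,Y]
for y in(-80,0,80):
    w=(abs(L[...,1]-y)<12)&(d[1]>0); x=L[w][:,0]; z=P[w][:,2]; print(y,[(a,round(float(np.median(z[(x>=a)&(x<a+10)])),1)) for a in range(-60,60,10) if ((x>=a)&(x<a+10)).sum()>3])
cv2.imwrite("pics/s3.png",d[0])
```

```text
-80 [(-50, 36.6), (-40, 36.1), (-30, 35.8), (-20, 36.4), (-10, 36.3), (0, 36.1), (10, 35.6), (20, 36.3), (30, 36.5), (40, 30.8), (50, 4.1)]
0 [(-60, 33.7), (-50, 35.6), (-40, 36.4), (-30, 35.6), (-20, 36.6), (-10, 36.0), (0, 35.4), (10, 35.6), (20, 36.0), (30, 36.7), (40, 30.8), (50, 4.0)]
80 [(-50, 36.5), (-40, 36.1), (-30, 35.9), (-20, 35.4), (-10, 35.4), (0, 35.7), (10, 35.8), (20, 36.8), (30, 36.5), (40, 31.1), (50, 3.6)]
```

View pics/s3.png

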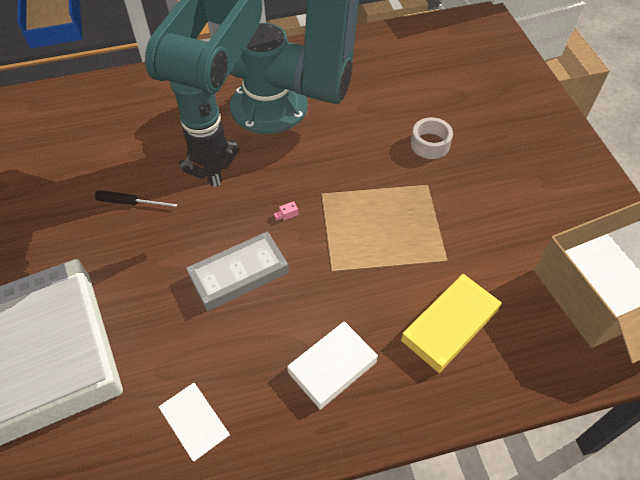

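The lid at (238,270) is flat at 36 mm, so it is fully shut. The tape, labels and screwdriver are where they were, and the arm is clear.

```bash
python3 -c "
from bench import env; print(env.job_done())"
```

```text
the job is handed in; nothing more can be done
None
```

Both latches are packed flat with their tongues to the front, the lid measures fully shut (36 mm all over), the tape, labels and screwdriver were not moved, and the job was handed in at about 19 s.

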